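# Empty the reader's tray and hold the glass cell in its beam

### The arm

A 6-joint arm with a two-finger parallel gripper is mounted at the origin on the work surface. World frame = base frame: x ahead of the robot, y to its left, z up, the work surface at z = 0. Lengths are in mm, angles in rad, forces in N, time in s.
With the tool pointing down it reaches from about 425 to 950 mm from the base axis. Payload 14.7 kg.
Tool frame: the origin (TCP) lies midway between the tips of the shut fingers; the grasp point (between the pads) lies env.pinch_z behind it (env.pinch_z is the distance from the TCP to the grasp point, in mm); x points along the fingers, z is the direction in which the jaws open and shut, and the axes are right-handed (so a half turn about x gives the same grasp; the last joint's range is limited). The gripper opens to 85 mm and grips with 20 to 120 N. Pads are 22 mm wide; open, the fingers measure 114 mm over their backs; the gripper's body (76 mm by 85 mm) begins 54 mm behind the grasp point. The pads swing forward as they close: fully open they stand 13 mm farther back than shut.
Start: joints at [-1.31, 0.48, 1.596, -0, 1.065, -0.047], TCP at [196.942, -619.44, 231.297] pointing down, gripper open.
Joint ranges: [-2.75, 2.75], [-0.82, 2.05], [0.23, 2.67], [-1.56, 4.7], [0.09, 2.69], [-2.92, 2.92]. Speed limits (rad/s): [1.89, 1.89, 2.39, 3.01, 3.01, 3.01].

### API

Orientations are given as a rotation vector (axis times angle).
In Python, from cell import telemetry, capture, ticket, env gives the robot as it stands.
- The arm moves only by the tool apply_moves, never from a script. Its argument "plan" is a list of rows, each an object of numbers: "rx", "ry", "rz": the turn, a rotation vector about the tool's x, y, z in degrees; "tx", "ty", "tz": the shift along the tool's x, y, z in m; "gripper": the finger opening in m, from 0 to 0.0854. In form: [{"rx": .., "ry": .., "rz": .., "tx": .., "ty": .., "tz": .., "gripper": ..}, ...]. A call has exactly 8 rows; each row is the pose to reach, as a shift and turn from the pose measured when the call began, along the tool's axes at that moment; what a row does not reach only later rows make up. A row lasts 1/12 s, in which the tool goes at most 41.7 mm and 7.16 degrees, less where a joint would pass 70% of its speed; a pose out of reach is approached as far as the arm can. A call with a gripper value outside its range is refused whole. The fingers move at their own pace and stop on an object; "grip_force" is the grip in N (left out, the last holds). Time passes only in rows, so rows that repeat a pose let the fingers close, or fill a call up. It gives the time, the measured TCP pose, the force and the opening at its end, in the units of the state.
- telemetry.observe(): the state, without advancing time (a new reading comes with each control period).
- capture(name): name is "side" or "top" or "wrist"; returns a dict with "frame" (480x640x3 uint8, blue, green, red), "vertical_fov" (degrees; the focal length in pixels is half the picture's height over the tangent of half this angle, whatever the lens; pixels are square), "cx", "cy" (the principal point, pixels), "extrinsics" (4x4, takes a point from world to camera coordinates); the wrist camera has in their place "mount" (4x4, takes a point from camera to tool coordinates, whose origin is the TCP and whose axes are the tool frame's). Camera axes: x right, y down, z forward; pixel columns grow to the right and rows downward; lengths in mm; the calibration is good to about 2 mm. The wrist camera is an equidistant fisheye: a pixel r from the principal point sees the ray r / f radians off the axis. A picture is of the moment at which its call begins: read the wrist's pose just before it. There is no depth.
- ticket.sign_off(): hands the job in, once; it reports no verdict.
The state is a dict: "clock": time; "q": joint angles; "joint_velocities": joint speeds; "tau": joint torques, N m; "tcp_pos": TCP position; "eef_rot": TCP orientation; "ft_force": force on the tool from outside, world axes, zero at the start; "ft_torque": the same for the moment, N m; "width": opening from 0.0 (shut) to 1.0 (fully open).
Only numpy, scipy, OpenCV 4.12 (cv2) and the standard library are available. Lean on these libraries where they do the work, as an engineer would, in place of code of your own. Each camera call takes 0.05 s, during which the arm holds its last target.

### The job

Get the light-beam reader ready and check it: lift its hinged tray by the bar up to its stop so that all four pieces of bag hardware slide off into the catch bin and the tray stays up, and only then take the glass cell from the wooden stand, gripping it by its two frosted faces and never touching its clear faces. Hold the cell upright and still in the open light path, midway between lamp and sensor, clear faces towards them, with the beam going through the middle of the lower half of the cell and the cell touching nothing but the gripper; finish while still holding it there. Leave the stamp in its pocket and the thread spool where it stands.

Things in the scene. Friction and masses are not known exactly. Their poses are not given: they have to be found in the camera images.
- reader: light-beam colour reader, fixed to the bench: a flat grey base plate 200 x 190 x 12 mm with a black lamp post (at its -x side) and a grey sensor post (at its +x side), each 32 x 54 mm and 116 mm high above the bench, 134 mm apart face to face, the light beam running from one to the other along the reader's x. Origin on the bench right below the middle of the beam; z up. Its y points to the hinge and the catch bin; 140 mm along y two 84 mm high brackets carry the tray hinge.
- beam (a point): middle of the light beam, midway between lamp and sensor, 90 mm above the bench (78 mm above the base plate); its x axis is the beam's direction, its y points to the hinge.
- tray (a joint): hinge angle of the aluminium tray, rad: 0 = lowered and level across the light path (start), grows as the bar end rises, 1.4 = fully up at its stop (80 degrees). The hinge is stiff (0.4 N m of friction), so the tray stays at any angle where it is left; 0.25 kg.
- tray_hinge (a point): middle of the tray's hinge axis, which runs along the reader's x; 78 mm above the bench, at the tray's edge next to the bin. The tray is 104 mm wide (x) and reaches 155 mm from the hinge across the light path; floor 4 mm thick, its top 4 mm above the hinge, walls 18 mm high on the two sides and the bar end, open at the hinge edge.
- tray_bar (a point): middle of the tray's lifting bar: a round steel bar 10 mm thick and 90 mm long, parallel to the hinge, 200 mm out from it and 10 mm above its level (88 mm above the bench when lowered), with 40 mm of free space between bar and tray wall; carried by a rod at each end. This point moves with the tray. The bar may turn between the fingers.
- bin: open grey catch bin fixed to the reader beyond the hinge, 160 mm (x) by 150 mm (y), walls 4 mm; its wall at the hinge is 65 mm high, the other three 115 mm. Origin at the centre of its underside, axes as the reader's.
- toggle_a: wooden bag toggle, a rounded block 30 x 18 x 14 mm, 15 g, starts on the tray floor; origin at the centre of its underside.
- toggle_b: second wooden toggle, like the first.
- stud: brass bag foot, a stepped disc 25 mm across and 16 mm high, starts on the tray; origin at the centre of its underside.
- buckle: flat brass loop 30 x 24 x 8 mm, starts on the tray; origin at the centre of its underside.
- cell: solid glass reference cell, 70 mm high, 20 mm (its x) by 34 mm (its y), about 0.11 kg, standing upright in one of the stand's two pockets. Its clear faces look to +x and -x; its two frosted faces (white, 16 mm wide strips, full height, standing 4 mm proud of the clear glass) look to +y and -y and are 34 mm apart. Origin at the centre of its underside, z up. A half turn about z makes no difference.
- cell_window (a point): point on the cell's axis 20 mm above its underside: the middle of the clear window through which the beam must go.
- cell_grip (a point): point on the cell's axis 52 mm above its underside: a good height to grip, closing along the cell's y.
- stand: wooden stand fixed to the bench, 150 mm (x) by 70 mm (y), 18 mm high, with two pockets 10 mm deep at x = -36 and +36 mm, each 3 mm wider than cell and stamp. Cell and stamp have the stand's orientation; which is in which pocket varies. Origin at the centre of its underside.
- stamp: steel hand stamp with a 20 x 34 mm foot and a round wooden top 20 mm thick, 74 mm high, in the other pocket of the stand. Leave alone. Origin at the centre of its underside.
- spool: empty wooden thread spool 40 mm wide and 40 mm high, standing on the bench. Leave alone. Origin under its centre.
There are look-alikes about, which are no part of the job. What is shaped like the cell but blue is not meant.

How it is judged:
By the outcome, as a careful person would: the job done as asked, in the order asked, and still so for the second after the job is handed in, while the arm keeps its last pose, push and grip.
It also fails if it takes over 67 s, if anything falls off the work surface, if the arm or the gripper's body presses on something with over 40 N, if the wrist force passes 120 N, or if a joint passes its speed limit or range.

## Working session

There is one attempt and no reset: what is moved stays moved. The work goes in short steps, Python scripts to look and compute and a tool call to move; the robot and the scene stay as the last step left them, time stands still between calls to the robot, and variables do not carry over. Pictures are saved under pics/ and viewed, and the job is handed in when it is done.

Besides the shell and the picture viewer there is one more tool, called as name(argument=value, ...), one argument or row to a line, values as JSON. apply_moves: Moves the arm, as the interface text tells. Its arguments: {"type":"object","properties":{"plan":{"type":"array"},"grip_force":{"type":"number"}},"required":["plan"]}

```bash
ls; mkdir -p pics
python3 - <<'E'
from cell import telemetry, capture, ticket, env
import cv2,numpy as np
print(env.pinch_z,[a for a in dir(env) if a[0]!='_'])
s=telemetry.observe();print(s)
for n in ['side','top','wrist']:
    c=capture(n);cv2.imwrite(f'pics/{n}0.png',c['frame']);print(n,{k:v for k,v in c.items() if k!='frame'})
E
```

```text
pics
18.700000000000003 ['Unreachable', 'pinch_z']
{'clock': 0.0, 'q': array([-1.30959238e+00,  4.80838265e-01,  1.59689096e+00, -3.99780143e-06,
        1.06511192e+00, -4.66399646e-02]), 'joint_velocities': array([ 0.00140573, -0.00139678,  0.0003592 , -0.0016092 , -0.00102761,
        0.0005888 ]), 'tau': array([ 4.65518417e-03, -9.50644755e+01, -4.30178976e+01,  3.32082245e-04,
        1.24791503e-02,  3.13634712e-05]), 'tcp_pos': array([ 196.83597619, -619.02948225,  230.66185968]), 'eef_rot': array([ 0.98028463,  1.34025112, -0.97898944]), 'ft_force': array([-0.80409473, -0.68071254,  0.2265458 ]), 'ft_torque': array([ 0.00531397, -0.0206231 , -0.02802526]), 'width': 1.000316378126821}
side {'vertical_fov': 45.78646785471273, 'cx': 320.6599485779046, 'cy': 246.26824375412085, 'extrinsics': array([[-8.77639105e-01, -4.78761902e-01,  2.31655488e-02,
         4.96971372e+02],
       [-2.61355927e-01,  4.37470512e-01, -8.60414220e-01,
         2.33416269e+02],
       [ 4.01799304e-01, -7.61187620e-01, -5.09068489e-01,
         7.21777294e+02],
       [ 0.00000000e+00,  0.00000000e+
[... 240 characters left out ...]
       [-9.90923672e-01, -2.67845181e-02, -1.31730274e-01,
         6.08007380e+02],
       [ 1.31850332e-01, -2.75905102e-03, -9.91265796e-01,
         7.60317900e+02],
       [ 0.00000000e+00,  0.00000000e+00,  0.00000000e+00,
         1.00000000e+00]])}
wrist {'vertical_fov': 65.70646984690485, 'cx': 326.1618386998957, 'cy': 242.02053824860394, 'mount': array([[ 4.76979734e-04, -3.21760798e-01,  9.46820871e-01,
        -1.41637350e+02],
       [ 9.92777265e-04, -9.46820360e-01, -3.21761124e-01,
         8.34155450e+01],
       [ 9.99999393e-01,  1.09345577e-03, -1.32177318e-04,
         7.77898576e-01],
       [ 0.00000000e+00,  0.00000000e+00,  0.00000000e+00,
         1.00000000e+00]])}
```

View pics/side0.png

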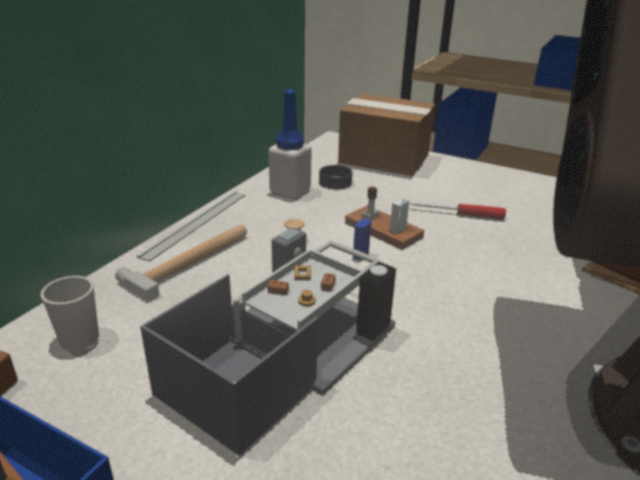

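View pics/top0.png

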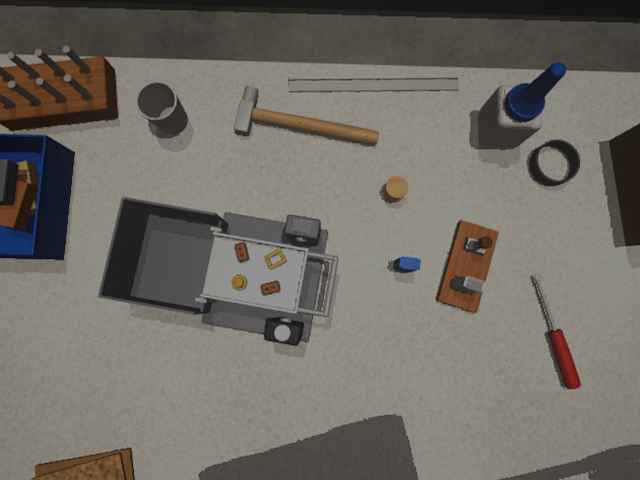

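View pics/wrist0.png

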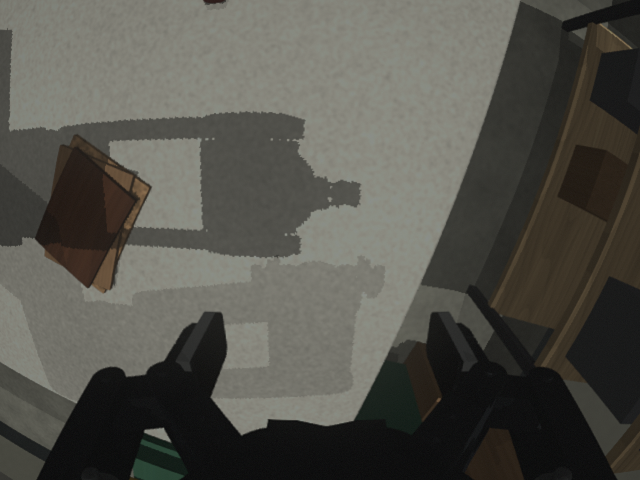

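```bash
cat > h.py <<'E'
from cell import telemetry, capture, ticket, env
import cv2,numpy as np
from scipy.spatial.transform import Rotation as R
def cam(c):
    f=240/np.tan(np.radians(c['vertical_fov']/2)); return f
def ray(c,u,v,T=None):
    f=cam(c)
    if 'extrinsics' in c:
        E=c['extrinsics']; d=np.array([(u-c['cx'])/f,(v-c['cy'])/f,1.]); Ri=E[:3,:3].T
        return -Ri@E[:3,3], Ri@d/np.linalg.norm(d)
    x,y=u-c['cx'],v-c['cy']; r=np.hypot(x,y); t=r/f
    d=np.array([np.sin(t)*x/max(r,1e-9),np.sin(t)*y/max(r,1e-9),np.cos(t)])
    M=T@c['mount']; return M[:3,3], M[:3,:3]@d
def plane(c,u,v,z,T=None):
    o,d=ray(c,u,v,T); return o+d*(z-o[2])/d[2]
def tri(rs):
    A=np.zeros((3,3));b=np.zeros(3)
    for o,d in rs:
        P=np.eye(3)-np.outer(d,d);A+=P;b+=P@o
    p=np.linalg.solve(A,b); return p,[np.linalg.norm((np.eye(3)-np.outer(d,d))@(p-o)) for o,d in rs]
def proj(c,p,T=None):
    f=cam(c)
    if 'extrinsics' in c:
        q=c['extrinsics']@np.r_[p,1]; return np.array([f*q[0]/q[2]+c['cx'],f*q[1]/q[2]+c['cy']])
    q=np.linalg.inv(T@c['mount'])@np.r_[p,1]; r=np.hypot(q[0],q[1]); t=np.arctan2(r,q[2]); return np.array([c['cx']+f*t*q[0]/r,c['cy']+f*t*q[1]/r])
def tcp():
    s=telemetry.observe();T=np.eye(4);T[:3,:3]=R.from_rotvec(s['eef_rot']).as_matrix();T[:3,3]=s['tcp_pos'];return s,T
def crop(img,x0,y0,w,h,k,name):
    cv2.imwrite(name,cv2.resize(img[y0:y0+h,x0:x0+w],None,fx=k,fy=k,interpolation=cv2.INTER_CUBIC))
E
python3 - <<'E'
import cv2
from h import crop
t=cv2.imread('pics/top0.png');s=cv2.imread('pics/side0.png')
crop(t,95,190,260,170,3,'pics/tr.png');crop(t,380,210,140,110,5,'pics/ts.png')
crop(s,220,180,220,180,3.5,'pics/ss.png')
E
```

```text
(no output)
```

View pics/tr.png

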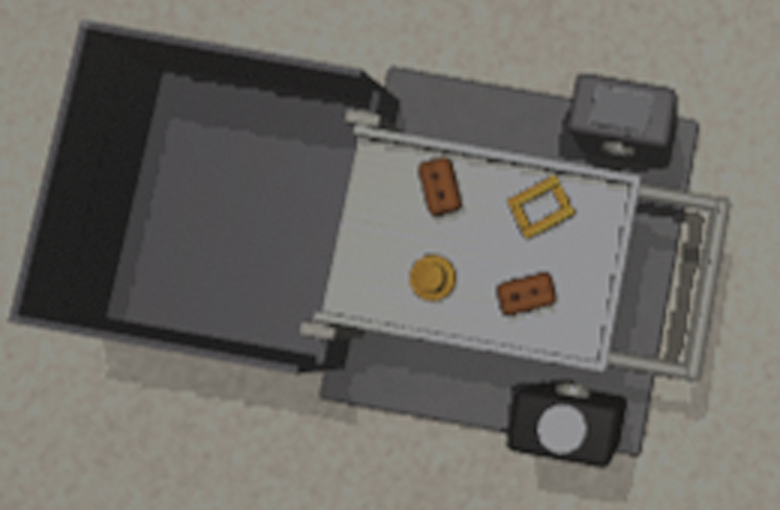

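View pics/ts.png

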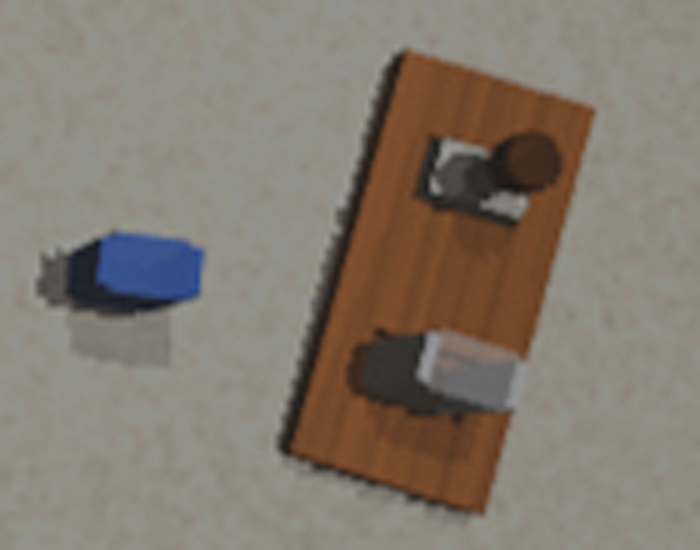

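View pics/ss.png

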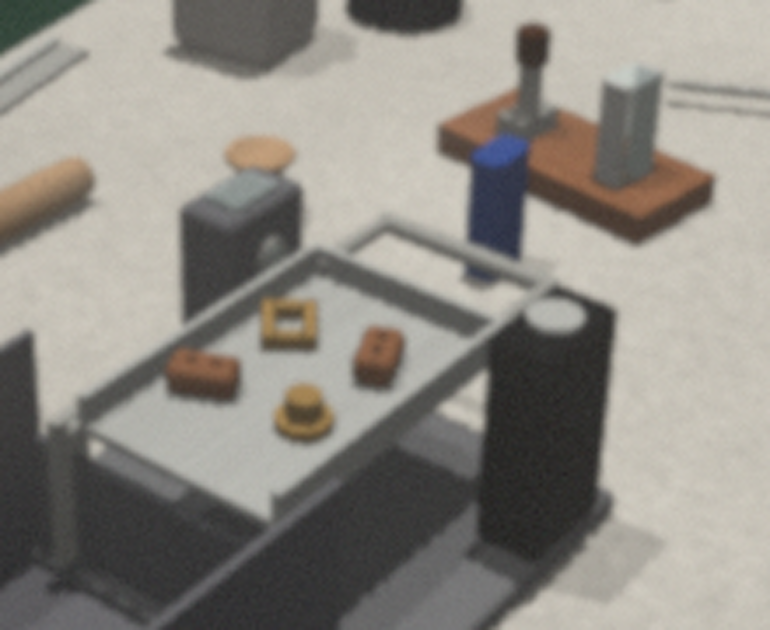

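Run:
```python
from h import *
t=capture('top');s=capture('side')
P=lambda x,y,z:plane(t,95+x/3,190+y/3,z)
for n,x,y,z in [('bar+',722,203,88),('bar-',693,372,88),('sens1',577,75,116),('sens2',677,90,116),('lamp1',517,385,116),('lamp2',625,400,116),('lamp3',610,465,116),('lamp4',508,448,116),('lampdisc',562,429,116),('base1',390,68,12),('base2',697,122,12),('base3',640,453,12),('base4',322,398,12),('trayfarL',638,180,100),('trayfarR',606,368,100),('trayhL',357,133,100),('trayhR',318,318,100),('bin1',83,24,115),('bin2',13,320,115)]:
    print(n,P(x,y,z).round(1))
S=lambda x,y:ray(s,220+x/3.5,180+y/3.5); Tt=lambda x,y:ray(t,95+x/3,190+y/3)
print('disc tri',tri([S(555,317),Tt(562,429)]))
print('bar-corner',tri([S(548,268),Tt(693,372)]))
print('bar+corner',tri([S(387,222),Tt(722,203)]))
C=lambda x,y:ray(t,380+x/5,210+y/5)
for n,x,y,z in [('st1',405,50,18),('st2',595,108,18),('st3',487,513,18),('st4',288,453,18),('c1',433,330,78),('c2',525,350,78),('c3',515,410,78),('c4',420,385,78)]:
    print(n,plane(t,380+x/5,210+y/5,z).round(1))
print('celltop',tri([S(632,77),C(474,370)]))
print('stamptop',tri([S(533,33),C(531,160)]))
print('blue',tri([S(500,148),C(152,262)]))
print('celltop ray', plane(t,380+474/5,210+370/5,78))
```

```text
bar+ [569.3 -33.8  88. ]
bar- [479.5 -20.6  88. ]
sens1 [631.7  44.2 116. ]
sens2 [625.2  -8.2 116. ]
lamp1 [471.5  68.7 116. ]
lamp2 [465.5  13.8 116. ]
lamp3 [433.1  20.3 116. ]
lamp4 [440.1  71.9 116. ]
lampdisc [450.2  45.1 116. ]
base1 [651.6 164.3  12. ]
base2 [624.  -19.9  12. ]
base3 [430.2   8.1  12. ]
base4 [456.6 193.1  12. ]
trayfarL [579.2  11.2 100. ]
trayfarR [480.7  24.8 100. ]
trayhL [600.2 160.8 100. ]
trayhR [502.5 175.5 100. ]
bin1 [652.  303.9 115. ]
bin2 [497.5 326.7 115. ]
disc tri (array([450.55905783,  45.08303285, 117.13202685]), [np.float64(0.2522897428522769), np.float64(0.2522897428521889)])
bar-corner (array([480.33908521, -20.23346614,  96.49001848]), [np.float64(0.6521293655481322), np.float64(0.652129365548059)])
bar+corner (array([569.02386877, -33.99567782,  86.6224883 ]), [np.float64(0.40306654786102997), np.float64(0.40306654786112545)])
st1 [ 648.7 -257.4   18. ]
st2 [ 629.7 -324.7   18. ]
st3 [ 486.5 -283.8   18. ]
st4 [ 505.3 -214.8   18. ]
c1 [ 546.  -247.4   78. ]
c2 [ 540.3 -277.2   78. ]
c3 [ 520.9 -273.6   78. ]
c4 [ 528.1 -242.9   78. ]
celltop (array([ 534.14900608, -261.02790148,   75.58408485]), [np.float64(0.7082665661719824), np.float64(0.7082665661719382)])
stamptop (array([ 602.94576511, -280.24814221,   77.86137161]), [np.float64(0.43218763485984935), np.float64(0.4321876348598941)])
blue (array([ 566.4503    , -157.48440362,   69.83673195]), [np.float64(0.10017194152436247), np.float64(0.10017194152431623)])
celltop ray [ 533.39695436 -260.5140718    78.        ]
```

```bash
cat >> h.py <<'E'
def Rt(yaw): # tool down, tool z along (cos yaw, sin yaw)
    x=np.array([0,0,-1.]);z=np.array([np.cos(yaw),np.sin(yaw),0]);return np.c_[x,np.cross(z,x),z]
def goal(p,Rm,n=1):
    """rows' numbers: shift in m in tool axes, rotvec deg; p=TCP world mm"""
    s,T=tcp(); d=T[:3,:3].T@(np.asarray(p)-T[:3,3])/1000; r=np.degrees(R.from_matrix(T[:3,:3].T@Rm).as_rotvec())
    print('clock',round(s['clock'],2),'tcp',s['tcp_pos'].round(1),'q',s['q'].round(2),'F',s['ft_force'].round(1),'w',round(s['width'],3))
    print('shift mm',(d*1000).round(1),'dist',round(np.linalg.norm(d)*1000,1),'rot',r.round(2),round(np.linalg.norm(r),1))
READ=np.array([533.1,32.7]);RY=np.radians(-8.2)
ux=np.array([np.cos(RY),np.sin(RY)]);uy=np.array([-np.sin(RY),np.cos(RY)])
def bar(th): 
    y=140-200*np.cos(th)+10*np.sin(th); return np.r_[READ+uy*y,78+200*np.sin(th)+10*np.cos(th)]
E
python3 - <<'E'
from h import *
s,T=tcp();print(T[:3,:3].round(3))
a=np.degrees(np.arctan2(T[1,2],T[0,2]));print('jaw yaw',a)
for yaw in (81.8,-98.2): goal(bar(0)+[0,0,60],Rt(np.radians(yaw)))
E
```

```text
[[-0.     0.953  0.303]
 [ 0.001  0.303 -0.953]
 [-1.     0.    -0.001]]
jaw yaw -72.36499639616518
clock 0.25 tcp [ 196.9 -619.2  231. ] q [-1.31  0.48  1.6   0.    1.07 -0.05] F [1.  0.9 0.1] w 1.001
shift mm [  83.3  491.8 -465.4] dist 682.2 rot [-1.5416e+02 -1.0000e-02 -5.0000e-02] 154.2
clock 0.25 tcp [ 196.9 -619.2  231. ] q [-1.31  0.48  1.6   0.    1.07 -0.05] F [1.  0.9 0.1] w 1.001
shift mm [  83.3  491.8 -465.4] dist 682.2 rot [25.84 -0.03  0.  ] 25.8
```

apply_moves(
  plan=[
    {"rx":25.8,"ry":0,"rz":0,"tx":0.03,"ty":0.492,"tz":-0.465,"gripper":0.036},
    {"rx":25.8,"ry":0,"rz":0,"tx":0.03,"ty":0.492,"tz":-0.465,"gripper":0.036},
    {"rx":25.8,"ry":0,"rz":0,"tx":0.03,"ty":0.492,"tz":-0.465,"gripper":0.036},
    {"rx":25.8,"ry":0,"rz":0,"tx":0.03,"ty":0.492,"tz":-0.465,"gripper":0.036},
    {"rx":25.8,"ry":0,"rz":0,"tx":0.03,"ty":0.492,"tz":-0.465,"gripper":0.036},
    {"rx":25.8,"ry":0,"rz":0,"tx":0.03,"ty":0.492,"tz":-0.465,"gripper":0.036},
    {"rx":25.8,"ry":0,"rz":0,"tx":0.03,"ty":0.492,"tz":-0.465,"gripper":0.036},
    {"rx":25.8,"ry":0,"rz":0,"tx":0.03,"ty":0.492,"tz":-0.465,"gripper":0.036},
  ],
)

```text
clock: 0.92
tcp_pos: [358.2, -327.4, 216.6]
eef_rot: [1.314, 1.138, -1.313]
ft_force: [1.0, 0.0, -0.1]
width: 0.424
```

Run:
```python
from h import *
p=bar(0);p[2]=200
goal(p,Rt(np.radians(-98.2)))
```

```text
clock 0.92 tcp [ 358.2 -327.4  216.6] q [-0.8   0.27  1.98  0.    0.89  0.91] F [ 1.   0.  -0.1] w 0.424
shift mm [  16.8  121.8 -321.3] dist 344.1 rot [ 0.01 -0.02 -0.01] 0.0
```

apply_moves(
  plan=[
    {"rx":0,"ry":0,"rz":0,"tx":0.017,"ty":0.122,"tz":-0.321,"gripper":0.036},
    {"rx":0,"ry":0,"rz":0,"tx":0.017,"ty":0.122,"tz":-0.321,"gripper":0.036},
    {"rx":0,"ry":0,"rz":0,"tx":0.017,"ty":0.122,"tz":-0.321,"gripper":0.036},
    {"rx":0,"ry":0,"rz":0,"tx":0.017,"ty":0.122,"tz":-0.321,"gripper":0.036},
    {"rx":0,"ry":0,"rz":0,"tx":0.017,"ty":0.122,"tz":-0.321,"gripper":0.036},
    {"rx":0,"ry":0,"rz":0,"tx":0.017,"ty":0.122,"tz":-0.321,"gripper":0.036},
    {"rx":0,"ry":0,"rz":0,"tx":0.017,"ty":0.122,"tz":-0.321,"gripper":0.036},
    {"rx":0,"ry":0,"rz":0,"tx":0.017,"ty":0.122,"tz":-0.321,"gripper":0.036},
  ],
)

```text
clock: 1.58
tcp_pos: [519.3, -35.6, 200.4]
eef_rot: [1.314, 1.138, -1.313]
ft_force: [1.3, -0.9, -0.3]
width: 0.421
```

Run:
```python
from h import *
p=bar(0);p[2]=200
goal(p,Rt(np.radians(-98.2)))
s,T=tcp();c=capture('wrist');cv2.imwrite('pics/w1.png',c['frame'])
for x in (-45,45): print(proj(c,bar(0)+np.r_[ux*x,0],T))
```

```text
clock 1.58 tcp [519.3 -35.6 200.4] q [-0.13  0.34  1.92  0.    0.88  1.59] F [ 1.3 -0.9 -0.3] w 0.421
shift mm [ 0.4  3.9 -9.6] dist 10.4 rot [ 0.02 -0.02 -0.02] 0.0
[312.89972565 289.9516889 ]
[311.64925264 170.90303457]
```

View pics/w1.png

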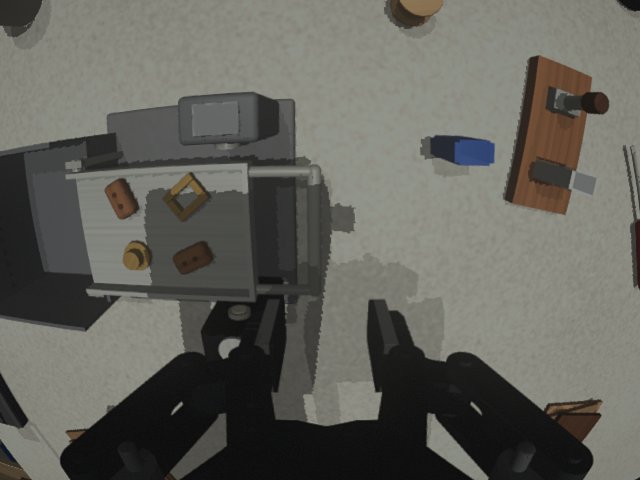

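apply_moves(
  plan=[
    {"rx":0,"ry":0,"rz":0,"tx":0.01,"ty":0.004,"tz":-0.009,"gripper":0.036},
    {"rx":0,"ry":0,"rz":0,"tx":0.04,"ty":0.004,"tz":-0.009,"gripper":0.036},
    {"rx":0,"ry":0,"rz":0,"tx":0.07,"ty":0.004,"tz":-0.009,"gripper":0.036},
    {"rx":0,"ry":0,"rz":0,"tx":0.1,"ty":0.004,"tz":-0.009,"gripper":0.036},
    {"rx":0,"ry":0,"rz":0,"tx":0.12,"ty":0.004,"tz":-0.009,"gripper":0.036},
    {"rx":0,"ry":0,"rz":0,"tx":0.131,"ty":0.004,"tz":-0.009,"gripper":0.036},
    {"rx":0,"ry":0,"rz":0,"tx":0.131,"ty":0.004,"tz":-0.009,"gripper":0.036},
    {"rx":0,"ry":0,"rz":0,"tx":0.131,"ty":0.004,"tz":-0.009,"gripper":0.036},
  ],
)

```text
clock: 2.3
tcp_pos: [528.3, -21.8, 69.5]
eef_rot: [1.315, 1.139, -1.31]
ft_force: [0.6, -0.1, 0.6]
width: 0.423
```

Run:
```python
from h import *
p=bar(0);p[2]=69
goal(p,Rt(np.radians(-98.2)))
s,T=tcp();c=capture('wrist');cv2.imwrite('pics/w2.png',c['frame'])
cv2.imwrite('pics/s2.png',capture('side')['frame'][180:360,220:440].repeat(3,0).repeat(3,1))
```

```text
clock 2.3 tcp [528.3 -21.8  69.5] q [-0.1   0.54  2.01  0.    0.59  1.61] F [ 0.6 -0.1  0.6] w 0.423
shift mm [ 0.5 -3.   5.4] dist 6.2 rot [ 0.11 -0.14 -0.1 ] 0.2
```

View pics/w2.png

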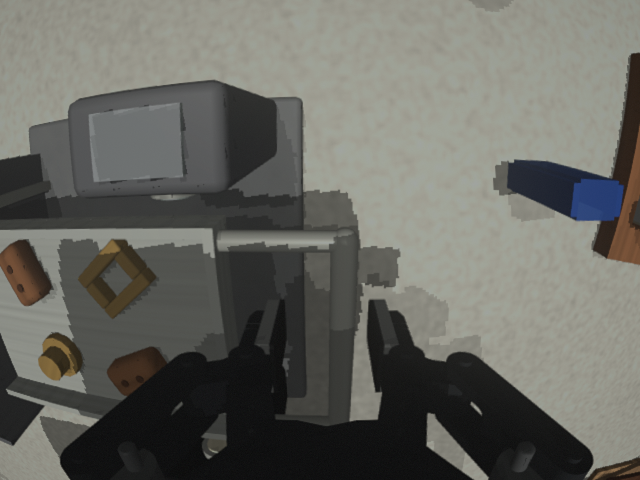

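View pics/s2.png

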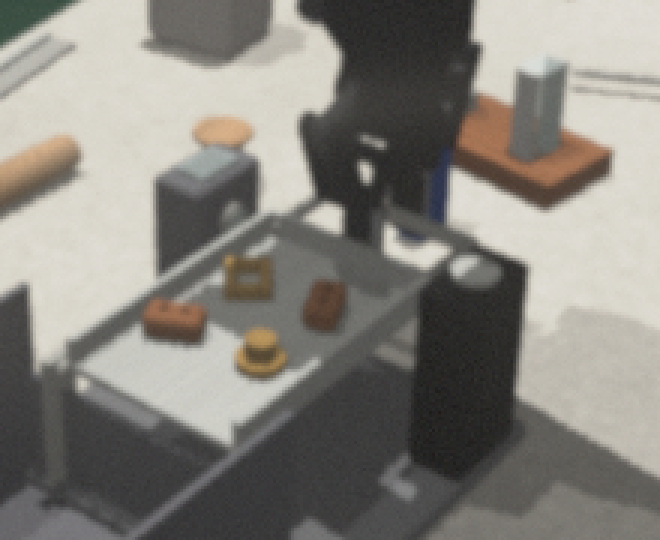

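apply_moves(
  plan=[
    {"rx":0,"ry":0,"rz":0,"tx":0.0,"ty":-0.003,"tz":0.006,"gripper":0.036},
    {"rx":0,"ry":0,"rz":0,"tx":0.0,"ty":-0.003,"tz":0.006,"gripper":0.036},
    {"rx":0,"ry":0,"rz":0,"tx":0.0,"ty":-0.003,"tz":0.006,"gripper":0.03},
    {"rx":0,"ry":0,"rz":0,"tx":0.0,"ty":-0.003,"tz":0.006,"gripper":0.022},
    {"rx":0,"ry":0,"rz":0,"tx":0.0,"ty":-0.003,"tz":0.006,"gripper":0.014},
    {"rx":0,"ry":0,"rz":0,"tx":0.0,"ty":-0.003,"tz":0.006,"gripper":0.006},
    {"rx":0,"ry":0,"rz":0,"tx":0.0,"ty":-0.003,"tz":0.006,"gripper":0.004},
    {"rx":0,"ry":0,"rz":0,"tx":0.0,"ty":-0.003,"tz":0.006,"gripper":0.004},
  ],
  grip_force=30,
)

```text
clock: 3.07
tcp_pos: [525.5, -27.4, 70.7]
eef_rot: [1.316, 1.137, -1.308]
ft_force: [-1.1, -2.3, 5.4]
width: 0.101
```

Run:
```python
from h import *
p=bar(0);p[2]=69.3
goal(p,Rt(np.radians(-98.2)))
s,T=tcp();c=capture('wrist');cv2.imwrite('pics/w3.png',c['frame'])
# lift waypoints relative to theta 0, tool axes (tx=-dz, tz=-dy_reader)
b0=bar(0)
for th in np.arange(0,1.46,.05):
    d=bar(th)-b0; print(round(th,2),'tx',round(-d[2]/1000,4),'tz',round(-(uy@d[:2])/1000,4))
```

```text
clock 3.07 tcp [525.5 -27.4  70.7] q [-0.11  0.54  2.02  0.    0.58  1.6 ] F [-1.1 -2.3  5.4] w 0.101
shift mm [ 1.4 -1.1 -0.6] dist 1.9 rot [ 0.11 -0.14 -0.25] 0.3
0.0 tx -0.0 tz -0.0
0.05 tx -0.01 tz -0.0007
0.1 tx -0.0199 tz -0.002
0.15 tx -0.0298 tz -0.0037
0.2 tx -0.0395 tz -0.006
0.25 tx -0.0492 tz -0.0087
0.3 tx -0.0587 tz -0.0119
0.35 tx -0.068 tz -0.0156
0.4 tx -0.0771 tz -0.0197
0.45 tx -0.086 tz -0.0243
0.5 tx -0.0947 tz -0.0293
0.55 tx -0.1031 tz -0.0347
0.6 tx -0.1112 tz -0.0406
0.65 tx -0.119 tz -0.0468
0.7 tx -0.1265 tz -0.0535
0.75 tx -0.1336 tz -0.0605
0.8 tx -0.1404 tz -0.0678
0.85 tx -0.1469 tz -0.0755
0.9 tx -0.1529 tz -0.0835
0.95 tx -0.1585 tz -0.0918
1.0 tx -0.1637 tz -0.1004
1.05 tx -0.1685 tz -0.1092
1.1 tx -0.1728 tz -0.1182
1.15 tx -0.1766 tz -0.1274
1.2 tx -0.18 tz -0.1368
1.25 tx -0.183 tz -0.1464
1.3 tx -0.1854 tz -0.1561
1.35 tx -0.1873 tz -0.166
1.4 tx -0.1888 tz -0.1759
1.45 tx -0.1897 tz -0.1858
```

View pics/w3.png

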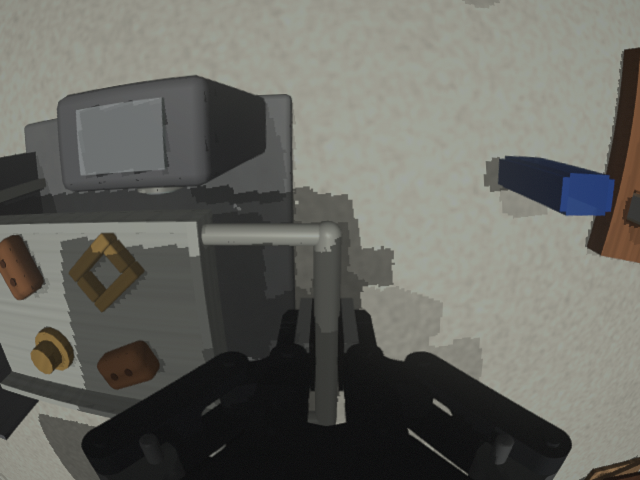

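apply_moves(
  plan=[
    {"rx":0,"ry":0,"rz":0,"tx":-0.008,"ty":0,"tz":-0.0005,"gripper":0.004},
    {"rx":0,"ry":0,"rz":0,"tx":-0.017,"ty":0,"tz":-0.0017,"gripper":0.004},
    {"rx":0,"ry":0,"rz":0,"tx":-0.0265,"ty":0,"tz":-0.0032,"gripper":0.004},
    {"rx":0,"ry":0,"rz":0,"tx":-0.036,"ty":0,"tz":-0.0052,"gripper":0.004},
    {"rx":0,"ry":0,"rz":0,"tx":-0.044,"ty":0,"tz":-0.0072,"gripper":0.004},
    {"rx":0,"ry":0,"rz":0,"tx":-0.051,"ty":0,"tz":-0.0093,"gripper":0.004},
    {"rx":0,"ry":0,"rz":0,"tx":-0.057,"ty":0,"tz":-0.0113,"gripper":0.004},
    {"rx":0,"ry":0,"rz":0,"tx":-0.0587,"ty":0,"tz":-0.0119,"gripper":0.004},
  ],
)

```text
clock: 3.78
tcp_pos: [527.2, -15.6, 130.9]
eef_rot: [1.316, 1.136, -1.307]
ft_force: [2.2, -7.3, -1.8]
width: 0.102
```

```bash
cat >> h.py <<'E'
def lift(ths):
    s,T=tcp(); print('clock',round(s['clock'],2),'tcp',s['tcp_pos'].round(1),'F',s['ft_force'].round(1),'w',round(s['width'],3))
    p=T[:3,3]+[0,0,18.7]; e=p-np.r_[READ,0]; y=e[:2]@uy; th=np.arctan2(e[2]-78,140-y)-np.arctan2(10,200)
    print('theta',round(th,3),'r',np.hypot(e[2]-78,140-y).round(1),'x',(e[:2]@ux).round(1))
    for t in ths:
        d=T[:3,:3].T@(bar(t)-p); print(t,(d).round(1))
E
python3 - <<'E'
from h import *
lift([.35,.4,.45,.5,.55,.6])
cv2.imwrite('pics/s4.png',capture('side')['frame'])
E
```

```text
clock 3.78 tcp [527.2 -15.6 130.9] F [ 2.2 -7.3 -1.8] w 0.102
theta 0.313 r 201.8 x 1.0
0.35 [-6.4 -1.  -4.2]
0.4 [-15.5  -0.9  -8.4]
0.45 [-24.4  -0.9 -13. ]
0.5 [-33.1  -0.8 -18. ]
0.55 [-41.4  -0.8 -23.5]
0.6 [-49.6  -0.7 -29.4]
```

View pics/s4.png

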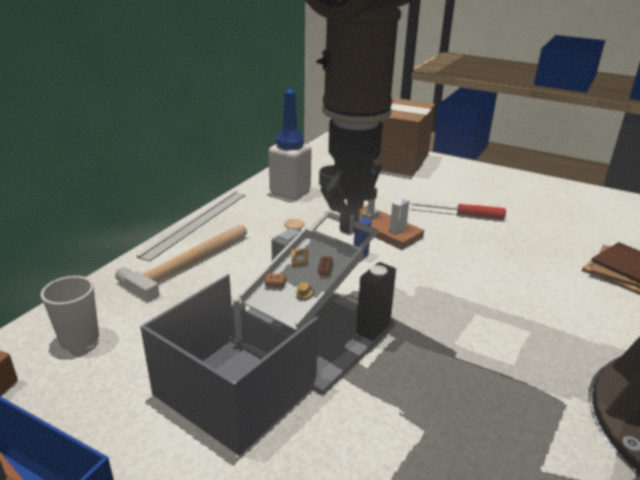

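apply_moves(
  plan=[
    {"rx":0,"ry":0,"rz":0,"tx":-0.0045,"ty":0,"tz":-0.003,"gripper":0.004},
    {"rx":0,"ry":0,"rz":0,"tx":-0.01,"ty":0,"tz":-0.0058,"gripper":0.004},
    {"rx":0,"ry":0,"rz":0,"tx":-0.0155,"ty":0,"tz":-0.0084,"gripper":0.004},
    {"rx":0,"ry":0,"rz":0,"tx":-0.021,"ty":0,"tz":-0.0112,"gripper":0.004},
    {"rx":0,"ry":0,"rz":0,"tx":-0.0262,"ty":0,"tz":-0.014,"gripper":0.004},
    {"rx":0,"ry":0,"rz":0,"tx":-0.0314,"ty":0,"tz":-0.017,"gripper":0.004},
    {"rx":0,"ry":0,"rz":0,"tx":-0.0365,"ty":0,"tz":-0.0204,"gripper":0.004},
    {"rx":0,"ry":0,"rz":0,"tx":-0.0414,"ty":0,"tz":-0.0235,"gripper":0.004},
  ],
)

```text
clock: 4.5
tcp_pos: [530.4, 5.5, 173.7]
eef_rot: [1.314, 1.134, -1.307]
ft_force: [-3.9, -27.3, 12.2]
width: 0.104
```

Run:
```python
from h import *
lift(np.arange(.5,.86,.05).round(2))
cv2.imwrite('pics/s5.png',capture('side')['frame'][180:420,130:430].repeat(2,0).repeat(2,1))
```

```text
clock 4.5 tcp [530.4   5.5 173.7] F [ -3.9 -27.3  12.2] w 0.104
theta 0.55 r 202.6 x 1.2
0.5 [ 9.7 -1.3  3.4]
0.55 [ 1.3 -1.2 -2. ]
0.6 [-6.8 -1.1 -7.8]
0.65 [-14.7  -1.1 -14.1]
0.7 [-22.2  -1.  -20.7]
0.75 [-29.3  -0.9 -27.7]
0.8 [-36.1  -0.9 -35.1]
0.85 [-42.5  -0.8 -42.7]
```

View pics/s5.png

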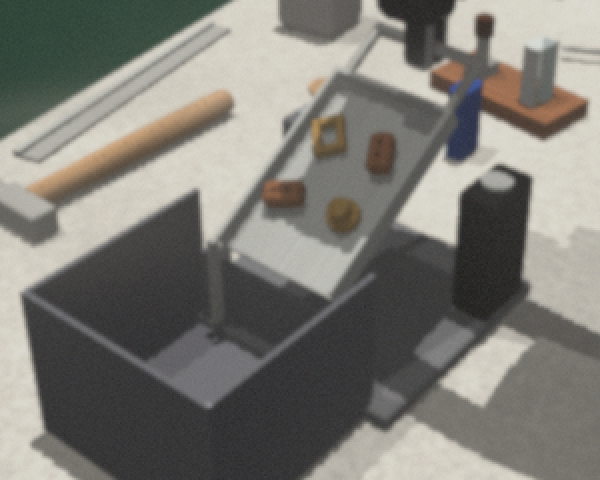

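```bash
cat >> h.py <<'E'
def lift2(ths,r):
    s,T=tcp(); p=T[:3,3]+[0,0,18.7]; e=p-np.r_[READ,0]; y=e[:2]@uy; a0=np.arctan2(10,200); r0=np.hypot(e[2]-78,140-y)
    th=np.arctan2(e[2]-78,140-y)-a0
    print('clock',round(s['clock'],2),'F',s['ft_force'].round(1),'Fy,z reader',(s['ft_force'][:2]@uy).round(1),'theta',round(th,3),'r',r0.round(1),'x',(e[:2]@ux).round(1),'w',s['width'].round(3))
    for t in ths:
        q=np.r_[READ+uy*(140-r*np.cos(t+a0)),78+r*np.sin(t+a0)]
        q[:2]+=ux*(e[:2]@ux)
        print(t.round(3),(T[:3,:3].T@(q-p)).round(1))
E
python3 - <<'E'
from h import *
lift2(np.linspace(.58,.8,8),203.6)
E
```

```text
Traceback (most recent call last):
  File "h.py", line 50, in lift2
    print('clock',round(s['clock'],2),'F',s['ft_force'].round(1),'Fy,z reader',(s['ft_force'][:2]@uy).round(1),'theta',round(th,3),'r',r0.round(1),'x',(e[:2]@ux).round(1),'w',s['width'].round(3))
                                                                                                                                                                               ^^^^^^^^^^^^^^^^
AttributeError: 'float' object has no attribute 'round'
```

```bash
sed -i "s/s\['width'\].round(3))/round(s['width'],3))/" h.py
python3 - <<'E'
from h import *
lift2(np.linspace(.58,.8,8),203.6)
E
```

```text
clock 4.55 F [ -5.2 -25.9  17.3] Fy,z reader -26.4 theta 0.554 r 202.6 x 1.3 w 0.102
0.58 [-4.9  0.  -2.3]
0.611 [-10.    0.1  -6.1]
0.643 [-15.    0.1 -10.1]
0.674 [-19.8   0.2 -14.3]
0.706 [-24.6   0.2 -18.6]
0.737 [-29.1   0.3 -23. ]
0.769 [-33.6   0.3 -27.6]
0.8 [-37.9   0.4 -32.4]
```

apply_moves(
  plan=[
    {"rx":0,"ry":0,"rz":0,"tx":-0.005,"ty":0,"tz":-0.002,"gripper":0.004},
    {"rx":0,"ry":0,"rz":0,"tx":-0.0102,"ty":0,"tz":-0.0058,"gripper":0.004},
    {"rx":0,"ry":0,"rz":0,"tx":-0.0152,"ty":0,"tz":-0.0098,"gripper":0.004},
    {"rx":0,"ry":0,"rz":0,"tx":-0.02,"ty":0,"tz":-0.014,"gripper":0.004},
    {"rx":0,"ry":0,"rz":0,"tx":-0.0248,"ty":0,"tz":-0.0183,"gripper":0.004},
    {"rx":0,"ry":0,"rz":0,"tx":-0.0293,"ty":0,"tz":-0.0227,"gripper":0.004},
    {"rx":0,"ry":0,"rz":0,"tx":-0.0338,"ty":0,"tz":-0.0273,"gripper":0.004},
    {"rx":0,"ry":0,"rz":0,"tx":-0.0381,"ty":0,"tz":-0.0321,"gripper":0.004},
  ],
)

```text
clock: 5.22
tcp_pos: [535.1, 37.9, 213.2]
eef_rot: [1.314, 1.133, -1.306]
ft_force: [4.9, -5.0, -1.1]
width: 0.1
```

Run:
```python
from h import *
lift2(np.linspace(.83,1.07,8),203.6)
cv2.imwrite('pics/s6.png',capture('side')['frame'][160:400,130:430].repeat(2,0).repeat(2,1))
```

```text
clock 5.22 F [ 4.9 -5.  -1.1] Fy,z reader -4.3 theta 0.803 r 204.4 x 1.2 w 0.1
0.83 [-3.   0.  -4.8]
0.864 [ -7.4   0.1 -10.2]
0.899 [-11.5   0.2 -15.8]
0.933 [-15.5   0.2 -21.6]
0.967 [-19.3   0.3 -27.4]
1.001 [-22.9   0.3 -33.4]
1.036 [-26.2   0.4 -39.5]
1.07 [-29.4   0.4 -45.8]
```

View pics/s6.png

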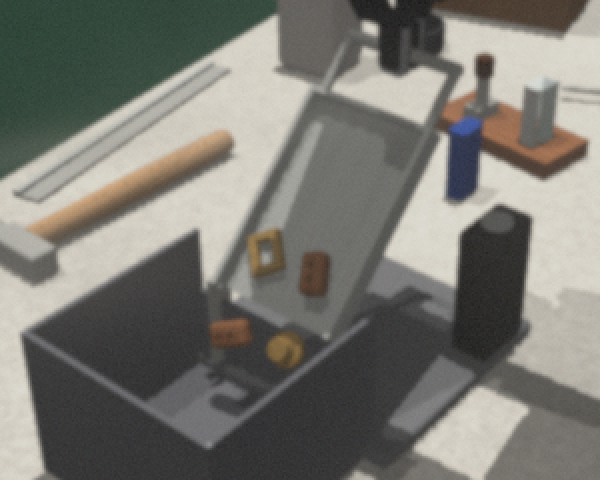

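apply_moves(
  plan=[
    {"rx":0,"ry":0,"rz":0,"tx":-0.0036,"ty":0,"tz":-0.0043,"gripper":0.004},
    {"rx":0,"ry":0,"rz":0,"tx":-0.008,"ty":0,"tz":-0.0097,"gripper":0.004},
    {"rx":0,"ry":0,"rz":0,"tx":-0.0122,"ty":0,"tz":-0.0153,"gripper":0.004},
    {"rx":0,"ry":0,"rz":0,"tx":-0.0162,"ty":0,"tz":-0.0211,"gripper":0.004},
    {"rx":0,"ry":0,"rz":0,"tx":-0.02,"ty":0,"tz":-0.0269,"gripper":0.004},
    {"rx":0,"ry":0,"rz":0,"tx":-0.0236,"ty":0,"tz":-0.033,"gripper":0.004},
    {"rx":0,"ry":0,"rz":0,"tx":-0.0269,"ty":0,"tz":-0.0391,"gripper":0.004},
    {"rx":0,"ry":0,"rz":0,"tx":-0.0301,"ty":0,"tz":-0.0455,"gripper":0.004},
  ],
)

```text
clock: 5.93
tcp_pos: [542.0, 83.3, 245.2]
eef_rot: [1.314, 1.131, -1.304]
ft_force: [3.9, -3.6, -1.0]
width: 0.096
```

Run:
```python
from h import *
lift2(np.linspace(1.1,1.34,8),204.8)
```

```text
clock 5.93 F [ 3.9 -3.6 -1. ] Fy,z reader -3.1 theta 1.076 r 206.0 x 1.6 w 0.096
1.1 [-1.  0. -5.]
1.134 [ -3.8   0.1 -11.4]
1.169 [ -6.4   0.1 -18. ]
1.203 [ -8.7   0.2 -24.6]
1.237 [-10.8   0.2 -31.3]
1.271 [-12.6   0.3 -38.1]
1.306 [-14.3   0.3 -44.9]
1.34 [-15.7   0.4 -51.8]
```

apply_moves(
  plan=[
    {"rx":0,"ry":0,"rz":0,"tx":-0.001,"ty":0,"tz":-0.005,"gripper":0.004},
    {"rx":0,"ry":0,"rz":0,"tx":-0.0038,"ty":0,"tz":-0.0114,"gripper":0.004},
    {"rx":0,"ry":0,"rz":0,"tx":-0.0064,"ty":0,"tz":-0.018,"gripper":0.004},
    {"rx":0,"ry":0,"rz":0,"tx":-0.0087,"ty":0,"tz":-0.0246,"gripper":0.004},
    {"rx":0,"ry":0,"rz":0,"tx":-0.0108,"ty":0,"tz":-0.0313,"gripper":0.004},
    {"rx":0,"ry":0,"rz":0,"tx":-0.0126,"ty":0,"tz":-0.0381,"gripper":0.004},
    {"rx":0,"ry":0,"rz":0,"tx":-0.0143,"ty":0,"tz":-0.0449,"gripper":0.004},
    {"rx":0,"ry":0,"rz":0,"tx":-0.0157,"ty":0,"tz":-0.0518,"gripper":0.004},
  ],
)

```text
clock: 6.6
tcp_pos: [549.5, 134.6, 261.7]
eef_rot: [1.314, 1.129, -1.303]
ft_force: [3.7, -6.6, 13.8]
width: 0.101
```

Run:
```python
from h import *
lift2(np.linspace(1.35,1.43,5),204.8)
cv2.imwrite('pics/s7.png',capture('side')['frame'][100:400,110:430].repeat(2,0).repeat(2,1))
cv2.imwrite('pics/w7.png',capture('wrist')['frame'])
```

```text
clock 6.6 F [ 3.7 -6.6 13.8] Fy,z reader -6.0 theta 1.341 r 205.8 x 1.6 w 0.101
1.35 [ 0.6  0.  -2. ]
1.37 [-0.  0. -6.]
1.39 [ -0.6   0.  -10.1]
1.41 [ -1.1   0.1 -14.1]
1.43 [ -1.6   0.1 -18.2]
```

View pics/s7.png

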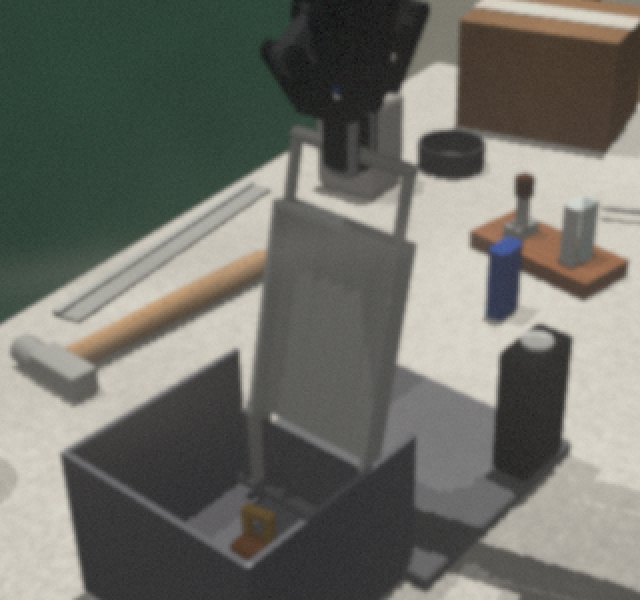

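View pics/w7.png

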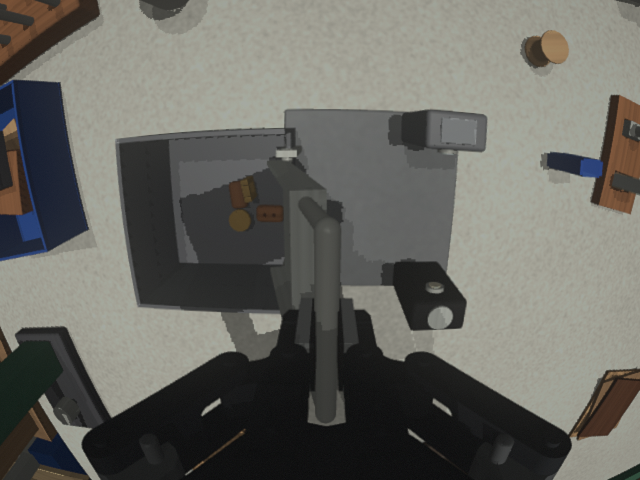

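apply_moves(
  plan=[
    {"rx":0,"ry":0,"rz":0,"tx":0.0,"ty":0,"tz":-0.002,"gripper":0.004},
    {"rx":0,"ry":0,"rz":0,"tx":0.0,"ty":0,"tz":-0.004,"gripper":0.004},
    {"rx":0,"ry":0,"rz":0,"tx":-0.0,"ty":0,"tz":-0.006,"gripper":0.004},
    {"rx":0,"ry":0,"rz":0,"tx":-0.0003,"ty":0,"tz":-0.008,"gripper":0.004},
    {"rx":0,"ry":0,"rz":0,"tx":-0.0005,"ty":0,"tz":-0.01,"gripper":0.004},
    {"rx":0,"ry":0,"rz":0,"tx":-0.0008,"ty":0,"tz":-0.012,"gripper":0.004},
    {"rx":0,"ry":0,"rz":0,"tx":-0.001,"ty":0,"tz":-0.013,"gripper":0.004},
    {"rx":0,"ry":0,"rz":0,"tx":-0.001,"ty":0,"tz":-0.013,"gripper":0.004},
  ],
)

```text
clock: 7.37
tcp_pos: [551.2, 146.7, 263.5]
eef_rot: [1.312, 1.128, -1.303]
ft_force: [0.2, -17.6, 10.7]
width: 0.104
```

Run:
```python
from h import *
lift2(np.linspace(1.39,1.47,5),204.8)
```

```text
clock 7.37 F [  0.2 -17.6  10.7] Fy,z reader -17.4 theta 1.401 r 205.7 x 1.7 w 0.104
1.39 [ 1.2 -0.   2.1]
1.41 [ 0.7  0.  -1.9]
1.43 [ 0.3  0.  -6. ]
1.45 [ -0.1   0.  -10.1]
1.47 [ -0.4   0.1 -14.2]
```

apply_moves(
  plan=[
    {"rx":0,"ry":0,"rz":0,"tx":0.0,"ty":0,"tz":-0.001,"gripper":0.004},
    {"rx":0,"ry":0,"rz":0,"tx":0.0,"ty":0,"tz":-0.002,"gripper":0.004},
    {"rx":0,"ry":0,"rz":0,"tx":0.0,"ty":0,"tz":-0.003,"gripper":0.004},
    {"rx":0,"ry":0,"rz":0,"tx":0.0,"ty":0,"tz":-0.004,"gripper":0.004},
    {"rx":0,"ry":0,"rz":0,"tx":0.0,"ty":0,"tz":-0.004,"gripper":0.004},
    {"rx":0,"ry":0,"rz":0,"tx":0.0,"ty":0,"tz":-0.004,"gripper":0.004},
    {"rx":0,"ry":0,"rz":0,"tx":0.0,"ty":0,"tz":-0.004,"gripper":0.004},
    {"rx":0,"ry":0,"rz":0,"tx":0.0,"ty":0,"tz":-0.004,"gripper":0.004},
  ],
)

```text
clock: 8.03
tcp_pos: [551.2, 147.0, 263.6]
eef_rot: [1.307, 1.124, -1.307]
ft_force: [0.6, -32.8, 8.3]
width: 0.102
```

Run:
```python
from h import *
lift2(np.linspace(1.39,1.47,5),204.8)
```

```text
clock 8.03 F [  0.6 -32.8   8.3] Fy,z reader -32.4 theta 1.402 r 205.8 x 1.6 w 0.102
1.39 [ 1.3 -0.   2.4]
1.41 [ 0.8 -0.  -1.7]
1.43 [ 0.3  0.  -5.7]
1.45 [-0.1  0.  -9.8]
1.47 [ -0.4   0.1 -13.9]
```

apply_moves(
  plan=[
    {"rx":0,"ry":0,"rz":0,"tx":0.0,"ty":0,"tz":0,"gripper":0.012},
    {"rx":0,"ry":0,"rz":0,"tx":0.0,"ty":0,"tz":0,"gripper":0.02},
    {"rx":0,"ry":0,"rz":0,"tx":0.0,"ty":0,"tz":0,"gripper":0.034},
    {"rx":0,"ry":0,"rz":0,"tx":0.0,"ty":0,"tz":0,"gripper":0.034},
    {"rx":0,"ry":0,"rz":0,"tx":-0.01,"ty":0,"tz":0,"gripper":0.034},
    {"rx":0,"ry":0,"rz":0,"tx":-0.03,"ty":0,"tz":0,"gripper":0.034},
    {"rx":0,"ry":0,"rz":0,"tx":-0.055,"ty":0,"tz":0,"gripper":0.034},
    {"rx":0,"ry":0,"rz":0,"tx":-0.07,"ty":0,"tz":0,"gripper":0.034},
  ],
)

```text
clock: 8.7
tcp_pos: [550.8, 148.3, 336.4]
eef_rot: [1.308, 1.124, -1.305]
ft_force: [0.6, 0.8, 0.8]
width: 0.396
```

Run:
```python
from h import *
s,T=tcp();print(s['tcp_pos'],s['ft_force'],s['width'])
c=capture('wrist');cv2.imwrite('pics/w8.png',c['frame'])
d=capture('side');cv2.imwrite('pics/s8.png',d['frame'])
for a in (1.36,1.4):
  for x in (-45,45): 
    p=bar(a)+np.r_[ux*x,0];print(a,p.round(0),'wrist',proj(c,p,T).round(1),'side',proj(d,p).round(1))
```

```text
[550.8428724  148.3067332  336.41113071] [0.5954679  0.76245837 0.750594  ] 0.395762590915846
1.36 [504. 146. 276.] wrist [338.2 333.6] side [313.2 185.8]
1.36 [593. 133. 276.] wrist [341.  193.6] side [256.7 166.7]
1.4 [505. 154. 277.] wrist [325.8 334.6] side [309.1 187.1]
1.4 [594. 141. 277.] wrist [326.8 193.9] side [252.4 167.8]
```

View pics/w8.png

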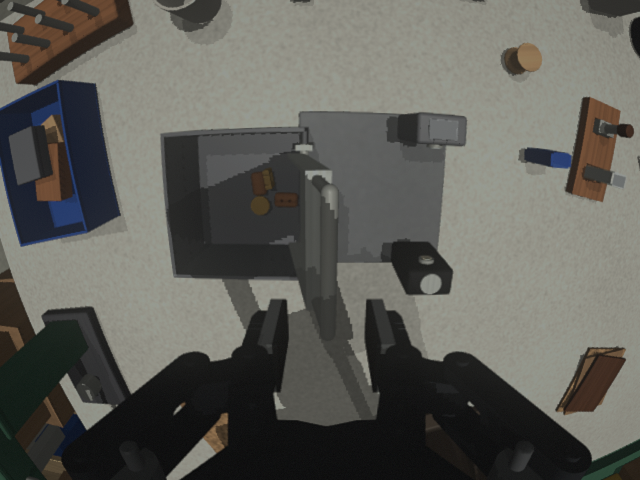

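View pics/s8.png

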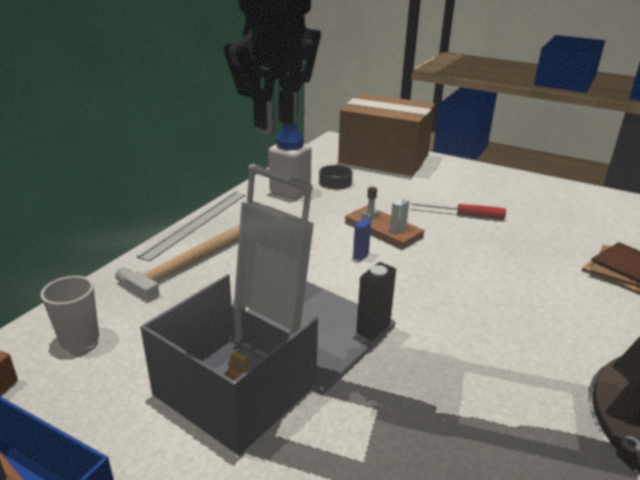

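Run:
```python
from h import *
goal([533.3,-260.6,200],Rt(np.radians(-106.2)))
```

```text
clock 8.8 tcp [551.7 148.5 337. ] q [ 0.22  0.27  1.65 -0.01  1.21  1.93] F [ 0.7 -0.2  0.9] w 0.398
shift mm [140.9  35.7 406.6] dist 431.8 rot [ 8.3   0.4  -0.96] 8.4
```

apply_moves(
  plan=[
    {"rx":8.3,"ry":0.4,"rz":-1,"tx":0.0,"ty":0.004,"tz":0.04,"gripper":0.064},
    {"rx":8.3,"ry":0.4,"rz":-1,"tx":0.141,"ty":0.036,"tz":0.407,"gripper":0.064},
    {"rx":8.3,"ry":0.4,"rz":-1,"tx":0.141,"ty":0.036,"tz":0.407,"gripper":0.064},
    {"rx":8.3,"ry":0.4,"rz":-1,"tx":0.141,"ty":0.036,"tz":0.407,"gripper":0.064},
    {"rx":8.3,"ry":0.4,"rz":-1,"tx":0.141,"ty":0.036,"tz":0.407,"gripper":0.064},
    {"rx":8.3,"ry":0.4,"rz":-1,"tx":0.141,"ty":0.036,"tz":0.407,"gripper":0.064},
    {"rx":8.3,"ry":0.4,"rz":-1,"tx":0.141,"ty":0.036,"tz":0.407,"gripper":0.064},
    {"rx":8.3,"ry":0.4,"rz":-1,"tx":0.141,"ty":0.036,"tz":0.407,"gripper":0.064},
  ],
)

```text
clock: 9.47
tcp_pos: [537.2, -166.3, 235.0]
eef_rot: [1.414, 1.063, -1.415]
ft_force: [1.1, -0.2, 0.3]
width: 0.751
```

Run:
```python
from h import *
goal([533.3,-260.6,200],Rt(np.radians(-106.2)))
```

```text
clock 9.47 tcp [ 537.2 -166.3  235. ] q [-0.35  0.35  1.8   0.    0.99  1.5 ] F [ 1.1 -0.2  0.3] w 0.751
shift mm [34.9 22.6 91.7] dist 100.6 rot [ 0.02 -0.01  0.06] 0.1
```

apply_moves(
  plan=[
    {"rx":0,"ry":0,"rz":0,"tx":0.02,"ty":0.012,"tz":0.05,"gripper":0.064},
    {"rx":0,"ry":0,"rz":0,"tx":0.03,"ty":0.02,"tz":0.08,"gripper":0.064},
    {"rx":0,"ry":0,"rz":0,"tx":0.035,"ty":0.0225,"tz":0.0917,"gripper":0.064},
    {"rx":0,"ry":0,"rz":0,"tx":0.035,"ty":0.0225,"tz":0.0917,"gripper":0.064},
    {"rx":0,"ry":0,"rz":0,"tx":0.035,"ty":0.0225,"tz":0.0917,"gripper":0.064},
    {"rx":0,"ry":0,"rz":0,"tx":0.035,"ty":0.0225,"tz":0.0917,"gripper":0.064},
    {"rx":0,"ry":0,"rz":0,"tx":0.035,"ty":0.0225,"tz":0.0917,"gripper":0.064},
    {"rx":0,"ry":0,"rz":0,"tx":0.035,"ty":0.0225,"tz":0.0917,"gripper":0.064},
  ],
)

```text
clock: 10.13
tcp_pos: [533.6, -259.6, 200.4]
eef_rot: [1.413, 1.063, -1.413]
ft_force: [-0.9, 0.1, 0.7]
width: 0.746
```

Run:
```python
from h import *
goal([533.3,-260.6,200],Rt(np.radians(-106.2)))
s,T=tcp();c=capture('wrist');cv2.imwrite('pics/w9.png',c['frame'])
a=np.radians(-16.2);cx=np.array([np.cos(a),np.sin(a)]);cy=np.array([-np.sin(a),np.cos(a)])
for sx,sy in [(1,1),(1,-1),(-1,-1),(-1,1)]:
    print(proj(c,np.r_[np.array([533.3,-260.6])+cx*6*sx+cy*17*sy,78],T).round(1),proj(c,np.r_[np.array([533.3,-260.6])+cx*(6*sx)+cy*17*sy,18],T).round(1))
crop(c['frame'],240,160,200,150,4,'pics/w9c.png')
```

```text
clock 10.13 tcp [ 533.6 -259.6  200.4] q [-0.5   0.43  1.76  0.    0.95  1.35] F [-0.9  0.1  0.7] w 0.746
shift mm [ 0.4 -0.   1. ] dist 1.1 rot [ 0.1  -0.01  0.03] 0.1
[304.2 226.5] [308.1 207.6]
[350.1 226.6] [346.  207.7]
[349.7 242. ] [345.8 220.6]
[304.5 241.8] [308.2 220.5]
```

View pics/w9.png

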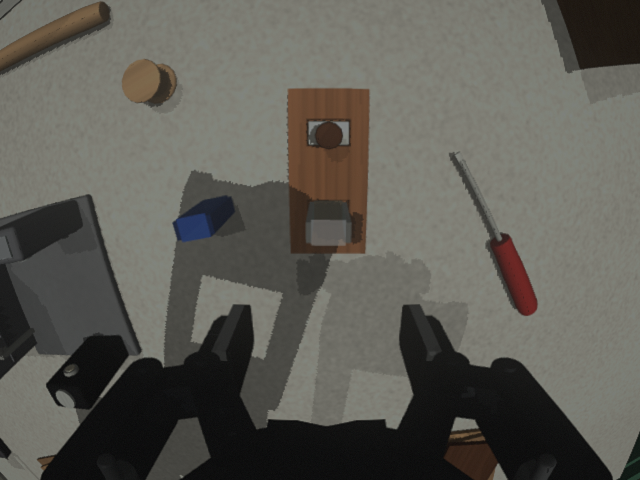

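View pics/w9c.png

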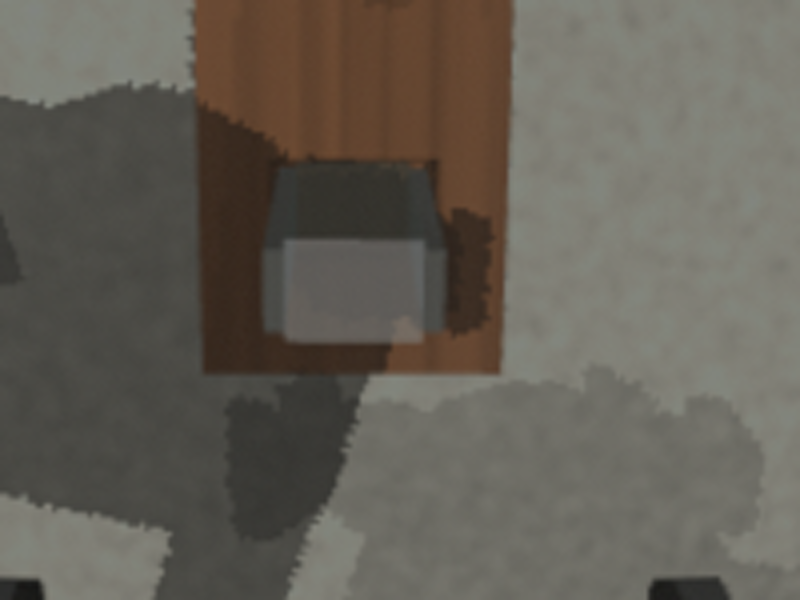

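apply_moves(
  plan=[
    {"rx":0,"ry":0,"rz":0,"tx":0.03,"ty":0.0005,"tz":0.0015,"gripper":0.06},
    {"rx":0,"ry":0,"rz":0,"tx":0.06,"ty":0.0005,"tz":0.0015,"gripper":0.06},
    {"rx":0,"ry":0,"rz":0,"tx":0.09,"ty":0.0005,"tz":0.0015,"gripper":0.06},
    {"rx":0,"ry":0,"rz":0,"tx":0.12,"ty":0.0005,"tz":0.0015,"gripper":0.06},
    {"rx":0,"ry":0,"rz":0,"tx":0.14,"ty":0.0005,"tz":0.0015,"gripper":0.06},
    {"rx":0,"ry":0,"rz":0,"tx":0.152,"ty":0.0005,"tz":0.0015,"gripper":0.06},
    {"rx":0,"ry":0,"rz":0,"tx":0.16,"ty":0.0005,"tz":0.0015,"gripper":0.06},
    {"rx":0,"ry":0,"rz":0,"tx":0.16,"ty":0.0005,"tz":0.0015,"gripper":0.06},
  ],
)

```text
clock: 10.85
tcp_pos: [533.4, -260.7, 39.6]
eef_rot: [1.413, 1.065, -1.414]
ft_force: [-1.1, 0.1, -0.5]
width: 0.703
```

Run:
```python
from h import *
goal([533.6,-261,40],Rt(np.radians(-106.2)))
s,T=tcp();c=capture('wrist')
crop(c['frame'],200,200,260,200,3,'pics/w10c.png')
crop(capture('side')['frame'],320,150,130,110,5,'pics/s10c.png')
```

```text
clock 10.85 tcp [ 533.4 -260.7   39.6] q [-0.51  0.65  1.87  0.    0.62  1.35] F [-1.1  0.1 -0.5] w 0.703
shift mm [-0.4  0.3  0.2] dist 0.6 rot [ 0.13 -0.03  0.1 ] 0.2
```

View pics/w10c.png

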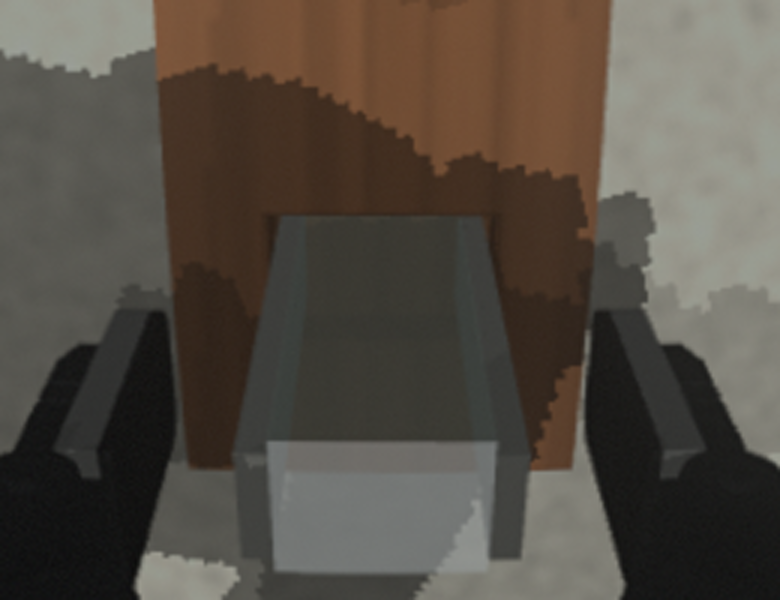

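View pics/s10c.png

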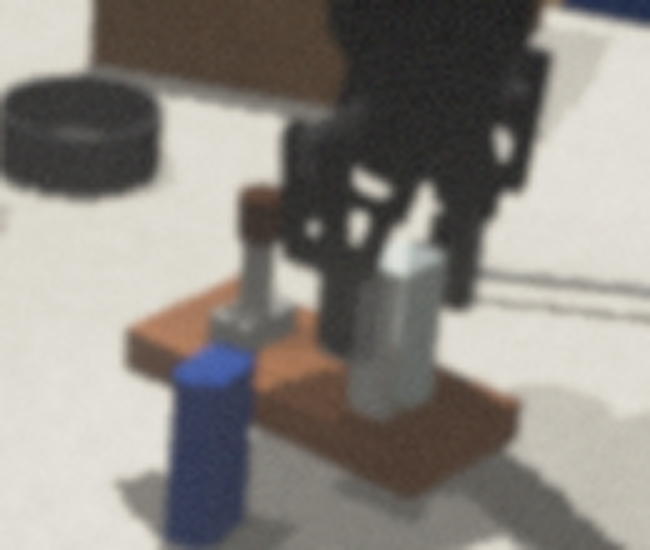

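apply_moves(
  plan=[
    {"rx":0,"ry":0,"rz":0,"tx":0,"ty":0.0003,"tz":0,"gripper":0.05},
    {"rx":0,"ry":0,"rz":0,"tx":0,"ty":0.0003,"tz":0,"gripper":0.043},
    {"rx":0,"ry":0,"rz":0,"tx":0,"ty":0.0003,"tz":0,"gripper":0.038},
    {"rx":0,"ry":0,"rz":0,"tx":0,"ty":0.0003,"tz":0,"gripper":0.033},
    {"rx":0,"ry":0,"rz":0,"tx":0,"ty":0.0003,"tz":0,"gripper":0.028},
    {"rx":0,"ry":0,"rz":0,"tx":0,"ty":0.0003,"tz":0,"gripper":0.025},
    {"rx":0,"ry":0,"rz":0,"tx":0,"ty":0.0003,"tz":0,"gripper":0.025},
    {"rx":0,"ry":0,"rz":0,"tx":0,"ty":0.0003,"tz":0,"gripper":0.025},
  ],
  grip_force=50,
)

```text
clock: 11.62
tcp_pos: [535.1, -261.7, 42.3]
eef_rot: [1.413, 1.061, -1.412]
ft_force: [-0.4, 0.6, 9.5]
width: 0.392
```

apply_moves(
  plan=[
    {"rx":0,"ry":0,"rz":0,"tx":-0.003,"ty":0,"tz":0,"gripper":0.025},
    {"rx":0,"ry":0,"rz":0,"tx":-0.008,"ty":0,"tz":0,"gripper":0.025},
    {"rx":0,"ry":0,"rz":0,"tx":-0.016,"ty":0,"tz":0,"gripper":0.025},
    {"rx":0,"ry":0,"rz":0,"tx":-0.03,"ty":0,"tz":0,"gripper":0.025},
    {"rx":0,"ry":0,"rz":0,"tx":-0.055,"ty":0,"tz":0,"gripper":0.025},
    {"rx":0,"ry":0,"rz":0,"tx":-0.085,"ty":0,"tz":0,"gripper":0.025},
    {"rx":0,"ry":0,"rz":0,"tx":-0.115,"ty":0,"tz":0,"gripper":0.025},
    {"rx":0,"ry":0,"rz":0,"tx":-0.13,"ty":0,"tz":0,"gripper":0.025},
  ],
)

```text
clock: 12.28
tcp_pos: [535.9, -262.2, 176.4]
eef_rot: [1.414, 1.057, -1.41]
ft_force: [1.5, -0.6, -0.8]
width: 0.39
```

Run:
```python
from h import *
goal(np.r_[READ,173],Rt(np.radians(-98.2)))
s,T=tcp();c=capture('wrist');cv2.imwrite('pics/w11.png',c['frame'])
cv2.imwrite('pics/s11.png',capture('side')['frame'])
```

```text
clock 12.28 tcp [ 535.9 -262.2  176.4] q [-0.51  0.46  1.78  0.    0.89  1.35] F [ 1.5 -0.6 -0.8] w 0.39
shift mm [   2.6  -84.4 -282.6] dist 294.9 rot [-7.89  0.09 -0.33] 7.9
```

View pics/w11.png

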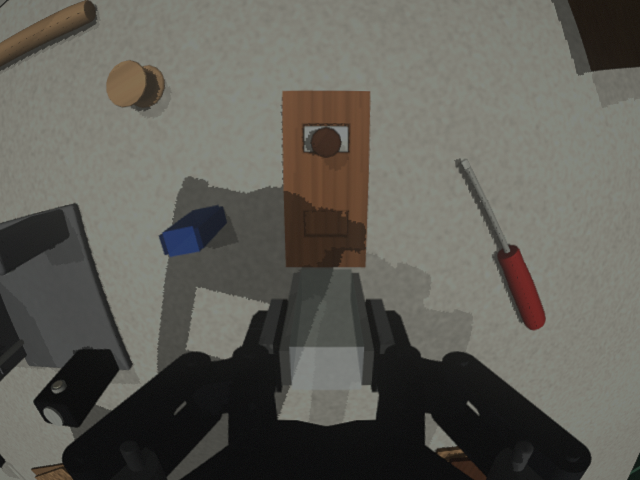

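View pics/s11.png

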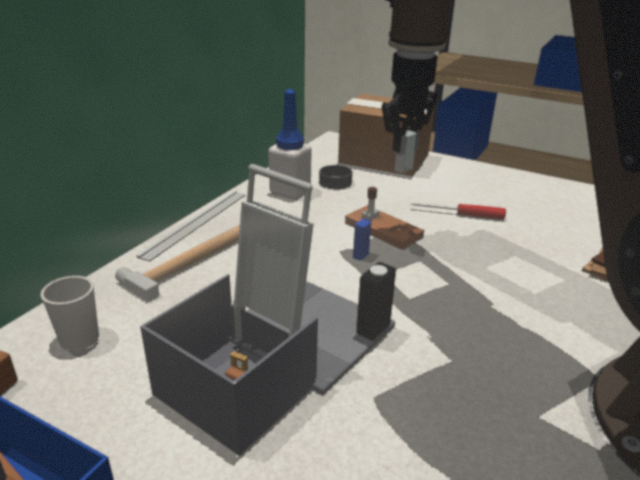

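apply_moves(
  plan=[
    {"rx":-1,"ry":0,"rz":0,"tx":0,"ty":-0.006,"tz":-0.02,"gripper":0.025},
    {"rx":-2,"ry":0,"rz":0,"tx":0,"ty":-0.015,"tz":-0.05,"gripper":0.025},
    {"rx":-3.5,"ry":0,"rz":-0.1,"tx":0,"ty":-0.025,"tz":-0.085,"gripper":0.025},
    {"rx":-5,"ry":0,"rz":-0.2,"tx":0,"ty":-0.036,"tz":-0.12,"gripper":0.025},
    {"rx":-6,"ry":0,"rz":-0.3,"tx":0,"ty":-0.046,"tz":-0.155,"gripper":0.025},
    {"rx":-7.5,"ry":0.1,"rz":-0.3,"tx":0,"ty":-0.057,"tz":-0.19,"gripper":0.025},
    {"rx":-7.9,"ry":0.1,"rz":-0.3,"tx":0,"ty":-0.066,"tz":-0.22,"gripper":0.025},
    {"rx":-7.9,"ry":0.1,"rz":-0.3,"tx":0,"ty":-0.072,"tz":-0.24,"gripper":0.025},
  ],
)

```text
clock: 13.05
tcp_pos: [532.7, -9.2, 174.5]
eef_rot: [1.313, 1.138, -1.312]
ft_force: [0.5, 0.1, -1.9]
width: 0.395
```

Run:
```python
from h import *
goal(np.r_[READ,173],Rt(np.radians(-98.2)))
```

```text
clock 13.05 tcp [532.7  -9.2 174.5] q [-0.07  0.39  1.92 -0.    0.83  1.64] F [ 0.5  0.1 -1.9] w 0.395
shift mm [  1.5  -5.5 -41.6] dist 42.0 rot [ 0.1   0.01 -0.04] 0.1
```

apply_moves(
  plan=[
    {"rx":0.1,"ry":0,"rz":0,"tx":0.001,"ty":-0.002,"tz":-0.012,"gripper":0.025},
    {"rx":0.1,"ry":0,"rz":0,"tx":0.001,"ty":-0.003,"tz":-0.025,"gripper":0.025},
    {"rx":0.1,"ry":0,"rz":0,"tx":0.001,"ty":-0.005,"tz":-0.035,"gripper":0.025},
    {"rx":0.1,"ry":0,"rz":0,"tx":0.001,"ty":-0.0055,"tz":-0.04,"gripper":0.025},
    {"rx":0.1,"ry":0,"rz":0,"tx":0.001,"ty":-0.0055,"tz":-0.0416,"gripper":0.025},
    {"rx":0.1,"ry":0,"rz":0,"tx":0.001,"ty":-0.0055,"tz":-0.0416,"gripper":0.025},
    {"rx":0.1,"ry":0,"rz":0,"tx":0.001,"ty":-0.0055,"tz":-0.0416,"gripper":0.025},
    {"rx":0.1,"ry":0,"rz":0,"tx":0.001,"ty":-0.0055,"tz":-0.0416,"gripper":0.025},
  ],
)

```text
clock: 13.72
tcp_pos: [533.1, 32.1, 173.5]
eef_rot: [1.314, 1.137, -1.314]
ft_force: [-0.7, -0.3, -0.8]
width: 0.392
```

Run:
```python
from h import *
goal(np.r_[READ,104.3],Rt(np.radians(-98.2)))
s,T=tcp();c=capture('wrist');cv2.imwrite('pics/w12.png',c['frame'])
```

```text
clock 13.72 tcp [533.1  32.1 173.5] q [ 0.    0.39  1.92 -0.    0.83  1.72] F [-0.7 -0.3 -0.8] w 0.392
shift mm [69.2 -0.2 -0.6] dist 69.2 rot [-0.03  0.02 -0.04] 0.1
```

View pics/w12.png

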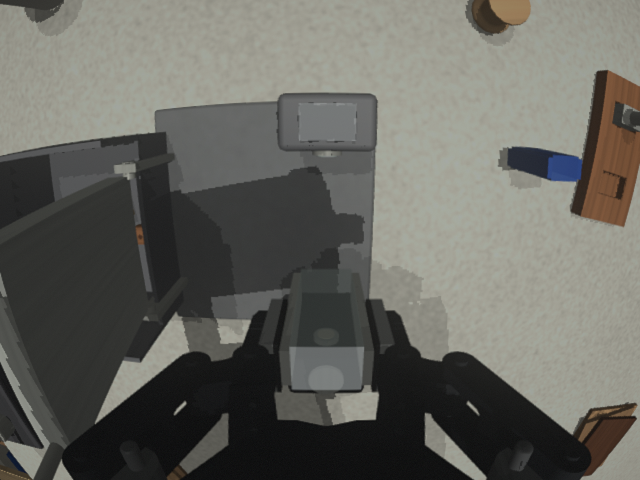

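apply_moves(
  plan=[
    {"rx":0,"ry":0,"rz":0,"tx":0.01,"ty":0,"tz":-0.0006,"gripper":0.025},
    {"rx":0,"ry":0,"rz":0,"tx":0.023,"ty":0,"tz":-0.0006,"gripper":0.025},
    {"rx":0,"ry":0,"rz":0,"tx":0.037,"ty":0,"tz":-0.0006,"gripper":0.025},
    {"rx":0,"ry":0,"rz":0,"tx":0.05,"ty":0,"tz":-0.0006,"gripper":0.025},
    {"rx":0,"ry":0,"rz":0,"tx":0.06,"ty":0,"tz":-0.0006,"gripper":0.025},
    {"rx":0,"ry":0,"rz":0,"tx":0.067,"ty":0,"tz":-0.0006,"gripper":0.025},
    {"rx":0,"ry":0,"rz":0,"tx":0.069,"ty":0,"tz":-0.0006,"gripper":0.025},
    {"rx":0,"ry":0,"rz":0,"tx":0.069,"ty":0,"tz":-0.0006,"gripper":0.025},
  ],
)

```text
clock: 14.43
tcp_pos: [533.0, 32.6, 103.9]
eef_rot: [1.314, 1.138, -1.315]
ft_force: [-0.5, 0.2, -1.3]
width: 0.39
```

Run:
```python
from h import *
goal(np.r_[READ,104.3],Rt(np.radians(-98.2)))
s,T=tcp();c=capture('wrist');cv2.imwrite('pics/w13.png',c['frame'])
d=capture('side');crop(d['frame'],220,180,200,150,4,'pics/s13.png')
t=capture('top');crop(t['frame'],95,180,260,190,3,'pics/t13.png')
k=lambda x,y,z:np.r_[READ+ux*x+uy*y,z]
f=lambda p:((p-[220,180])*4).round(0)
for n,p in [('sensor lens',k(67,0,90)),('lamp lens',k(-67,0,90)),('window',k(0,0,90)),
  ('under',k(0,0,70)),('top',k(0,0,140))]+[(f'c{x},{y},{z}',k(x,y,z)) for z in (70,140) for x in (-10,10) for y in (-17,17)]: print(n,'side crop',f(proj(d,p)),'wrist',proj(c,p,T).round(0))
```

```text
clock 14.43 tcp [533.   32.6 103.9] q [ 0.    0.49  1.98 -0.    0.67  1.72] F [-0.5  0.2 -1.3] w 0.39
shift mm [-0.4  0.1 -0.1] dist 0.4 rot [-0.05  0.03  0.02] 0.1
sensor lens side crop [306. 289.] wrist [325. 160.]
lamp lens side crop [592. 409.] wrist [325. 406.]
window side crop [443. 346.] wrist [325. 304.]
under side crop [442. 390.] wrist [325. 285.]
top side crop [448. 232.] wrist [324. 369.]
c-10,-17,70 side crop [488. 380.] wrist [357. 302.]
c-10,17,70 side crop [437. 419.] wrist [293. 302.]
c10,-17,70 side crop [447. 362.] wrist [358. 268.]
c10,17,70 side crop [394. 400.] wrist [292. 268.]
c-10,-17,140 side crop [496. 223.] wrist [370. 389.]
c-10,17,140 side crop [443. 259.] wrist [279. 389.]
c10,-17,140 side crop [453. 207.] wrist [374. 346.]
c10,17,140 side crop [399. 242.] wrist [275. 346.]
```

View pics/s13.png

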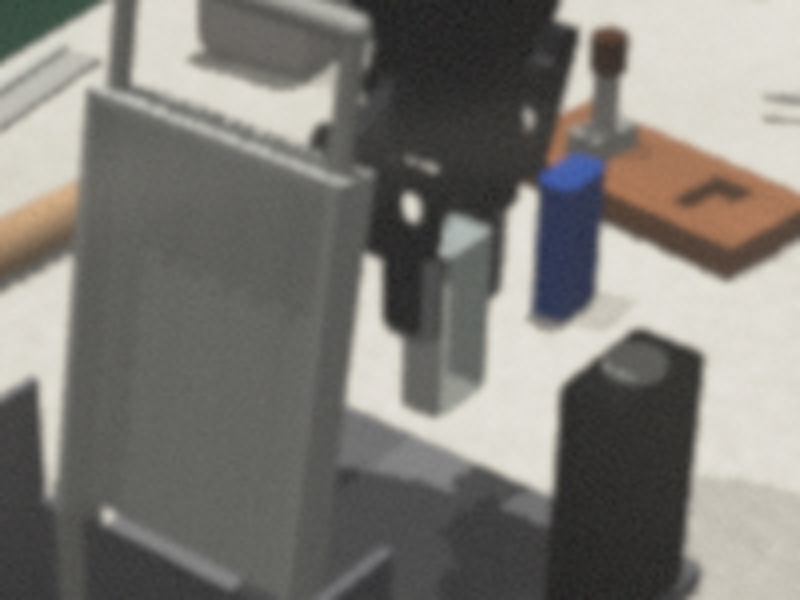

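View pics/w13.png

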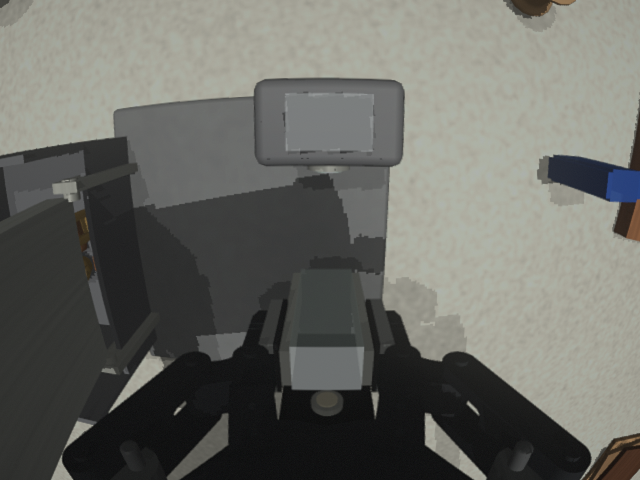

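View pics/t13.png

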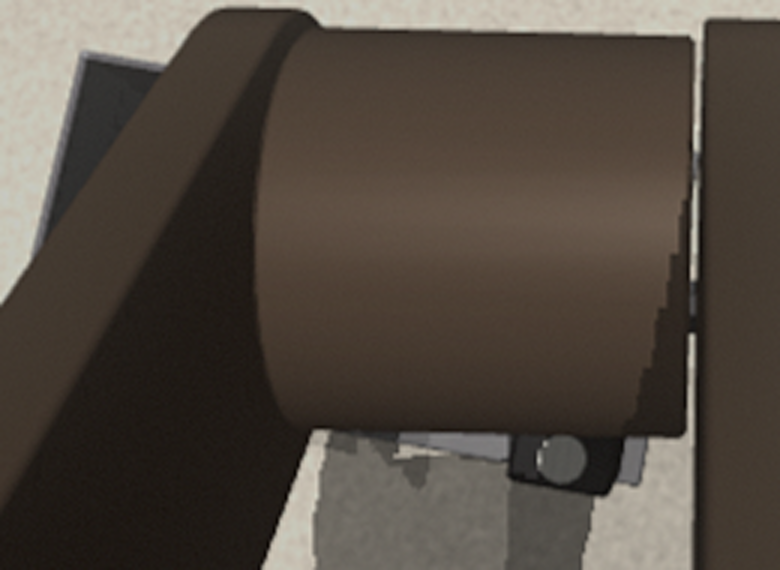

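apply_moves(
  plan=[
    {"rx":0,"ry":0,"rz":0,"tx":0,"ty":0,"tz":0,"gripper":0.025},
    {"rx":0,"ry":0,"rz":0,"tx":0,"ty":0,"tz":0,"gripper":0.025},
    {"rx":0,"ry":0,"rz":0,"tx":0,"ty":0,"tz":0,"gripper":0.025},
    {"rx":0,"ry":0,"rz":0,"tx":0,"ty":0,"tz":0,"gripper":0.025},
    {"rx":0,"ry":0,"rz":0,"tx":0,"ty":0,"tz":0,"gripper":0.025},
    {"rx":0,"ry":0,"rz":0,"tx":0,"ty":0,"tz":0,"gripper":0.025},
    {"rx":0,"ry":0,"rz":0,"tx":0,"ty":0,"tz":0,"gripper":0.025},
    {"rx":0,"ry":0,"rz":0,"tx":0,"ty":0,"tz":0,"gripper":0.025},
  ],
)

```text
clock: 15.25
tcp_pos: [533.6, 32.6, 105.0]
eef_rot: [1.315, 1.136, -1.313]
ft_force: [0.2, -0.4, -0.7]
width: 0.387
```

Run:
```python
from h import *
goal(np.r_[READ,104.3],Rt(np.radians(-98.2)))
s,T=tcp();print(np.abs(s['joint_velocities']).max(), s['ft_force'])
d=capture('side');crop(d['frame'],210,140,210,230,2.6,'pics/s14.png')
```

```text
clock 15.25 tcp [533.6  32.6 105. ] q [ 0.    0.49  1.98 -0.    0.67  1.72] F [ 0.2 -0.4 -0.7] w 0.387
shift mm [ 0.7 -0.5  0. ] dist 0.9 rot [-0.04  0.01 -0.08] 0.1
0.0020856482883357184 [ 0.19871622 -0.35883255 -0.74648726]
```

View pics/s14.png

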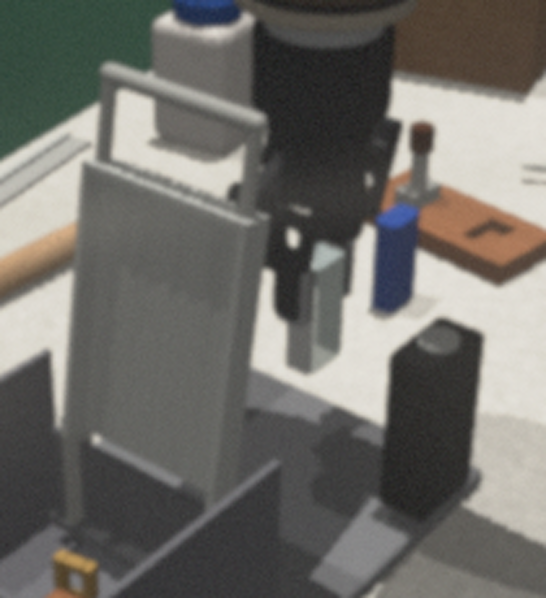

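Last checks: the tray is up, the cell is held in the beam and still, and the stamp is in its pocket.

```bash
python3 -c "
from cell import ticket
print(ticket.sign_off())"
```

```text
the job is handed in; nothing more can be done
None
```

The job is handed in at about 15 s on the robot clock, with the arm still holding the cell in the light path.

- **Tray:** I lifted it by the bar to its stop. It stopped moving at about 1.40 rad while the push rose to 33 N. After I let go, the bar stayed where it should be at 1.4 rad. The wrist view showed all four pieces in the bin.
- **Cell:** I then gripped it by the frosted faces and lifted it out. I hold it upright midway between the posts, with the clear faces towards lamp and sensor.
- **Last checks:**
  - The gripper is within about 1 mm of its target, and the cell's corners in the side view sit within 1–2 mm of where they should be.
  - The tilt and turn error is about 0.1°.
  - The arm is still, and the outside force is under 1 N.
  - The stamp is in its pocket, and I never went near the spool.
- **Disagreements:**
  - During the lift, the bar's measured radius came out 2–6 mm larger than the model. Up to about 31 N built up until I corrected the path.
  - The arm blocked the top camera at the end, so the final position was checked only with the side and wrist cameras.
  - The cell's height rests on the gripper reading when it closed, which moved by 1–3 mm. The side view agrees with it to about 1 mm.

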